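# Hook and shut the access cover of a bench instrument, then press its test button

### The job

Refit the loose metal access cover on the sloped instrument console: hook the cover's lower lip under the ledge at the low end of the opening while the cover is tilted open, then swing its top edge gently down, without letting it drop, until it lies flush. When it is shut, press the test button (the wide round one in a metal collar) on top of the console fully down and let it go, leaving the other things on the bench where they are.

Things in the scene. Friction and masses are not known exactly. Their poses are not given: they have to be found in the camera images.
- console: Fixed bench instrument 190 deep (x) x 180 wide (y), origin under its centre, z up, x from its low front to its high back; the low front faces away from the robot. Front edge 45 mm high, then a 14 degree slope up to a flat deck, 50 deep and 80 high. A rectangular hole in the slope shows the circuit board. On the deck: the button at (70, 45), a dummy black knob 16 across, 12 high at (70, -55).
- seat: Frame of the opening in the slope. Origin: middle of the ledge's inner edge on the outer surface; x up the slope, y left, z square out of it. Opening x 0 to 114, y -64 to 64. Rails at |y| 56 to 64, x 25 to 114 and a cross rail x 104 to 114 carry the cover; their tops are at z = -8. Shut, the cover's axes are parallel to these, its origin at x 55 to 59, |y| under 4, z = -8.
- ledge_edge (a point): Middle of the ledge's inner lower edge, seat point (0, 0, -3) mm. The ledge is the fixed strip at the low end of the opening: x -21 to 0, 180 wide, 3 thick (z -3 to 0). The space under it is open at least 15 deep for x -12 to 25.
- top_stop (a point): Middle of the solid stop at the opening's high end, seat point (114, 0, 0) mm. Because of it the cover cannot be slid in flat: enter the lip with the top edge raised 10 to 25 degrees, push down-slope under the ledge, then swing shut. Nothing latches; its weight holds it shut.
- cover: Loose aluminium cover, about 220 g, outer face up on the bench, lip away from the robot. Plate 110 (x) x 120 (y) x 8 (z 0 to 8); origin at the centre of its underside, x from lip to top edge, z out of the outer face. At the lower edge (x = -55) a lip 90 wide, 3 thick (z 0 to 3) sticks out 9 mm, to x = -64. Thin dark vent stripes mark the half near the top edge.
- grip_rib (a point): Middle of the top of the cover's black upright grip rib, cover point (10, 0, 32) mm. The rib is 12 thick (x 4 to 16), 44 long (y -22 to 22) and rises 24 from the plate (z 8 to 32); pinch it across its thickness.
- lip_tip (a point): Middle of the end of the cover's lip, cover point (-64, 0, 1.5) mm. Shut, it lies under the ledge, at seat x = -9 to -5, z = -6.5.
- cover_top_edge (a point): Middle of the cover's top edge on the outer face, cover point (55, 0, 8) mm. Shut, it is at seat z = 0.
- test_button (a joint): Travel of the spring push button in m: 0 released, 0.006 fully down; it takes 5 N to press fully and springs back.
- test_button_top (a point): Centre of the upper face of the round black button (26 mm across) in its metal housing, on the console's deck; pressed straight down.
- screwdriver: Bystander: screwdriver, 170 long, lying on the bench between the console and the cover.
- screw_jar: Bystander: jar, 56 across, 50 high, origin at its foot.
- wire_spool: Bystander: spool, 56 across, 42 high, standing on its flange, origin at its foot.
Not all that is in view belongs to the job. Several things have the shape of the cover; the one meant has the colours described above.

How it is judged:
By the outcome, as a careful person would: the job done as asked, in the order asked, and still so for the second after the job is handed in, with the robot touching nothing.
It also fails if it takes over 53 s, if anything falls off the work surface, if the arm or the gripper's body presses on something with over 40 N, if the wrist force passes 120 N, or if a joint passes its speed limit or range.

### The arm

A 7-joint arm with a two-finger parallel gripper is mounted at the origin on the work surface. World frame = base frame: x ahead of the robot, y to its left, z up, the work surface at z = 0. Lengths are in m, angles in rad, forces in N, time in s.
With the tool pointing down it reaches from about 0.4 to 0.85 m from the base axis. Payload 10.4 kg.
Tool frame: the origin (TCP) lies at the very end of the fingers, on their centre line; the grasp point (between the pads) lies 19 mm behind it; z points along the fingers, y is the direction in which the jaws open and shut (so a half turn about z gives the same grasp; the last joint's range is limited). The gripper opens to 85 mm and grips with 20 to 120 N. Pads are 22 mm wide; open, the fingers measure 114 mm over their backs; the gripper's body (76 mm by 85 mm) begins 54 mm behind the grasp point. The pads swing forward as they close: fully open they stand 13 mm farther back than shut.
Start: joints at [1.17, 0.332, -0.065, 1.46, 0.022, 1.35, -0.088], TCP at [0.231, -0.581, 0.231] pointing down, gripper open.
Joint ranges: [-2.6, 2.6], [-0.5, 2.12], [-1.47, 1.34], [0.16, 2.42], [-1.27, 4.41], [0.06, 2.06], [-2.6, 2.6]. Speed limits (rad/s): [2.22, 2.22, 2.79, 2.79, 3.14, 3.14, 3.14].

### API

Orientations are given as a unit quaternion [x, y, z, w].
In Python, from workcell import get_obs, camera, camera_info, hand_in gives the robot as it stands.
- The arm moves only by the tool move_arm, never from a script. Its argument "moves" is a list of rows, each a list of 3 entries, a list of its own where there are three numbers: the shift along the tool's x, y, z in units of 25 mm (1.0 is 25 mm), then the turn, a rotation vector about the tool's x, y, z in degrees, then the opening, from 0 (shut) to 1 (fully open). A call has 1 to 5 rows; each row shifts and turns the commanded pose from where the row before left it, along the tool's axes as they then stand; what a row does not reach is not made up. A row lasts 1/8 s, in which the tool goes at most 62.5 mm and 10.7 degrees, less where a joint would pass 70% of its speed; a pose out of reach is approached as far as the arm can. A call is refused whole if a number of a shift passes 1 or a number of a turn 10.7, either way. A call with a gripper value outside its range is refused whole. The fingers move at their own pace and stop on an object; "squeeze" is the grip in N (left out, the last holds). Time passes only in rows, so rows that do not move let the fingers close. It gives the time, the measured TCP pose, the force and the opening at its end, in the units of the state.
- get_obs(): the state, without advancing time (a new reading comes with each control period).
- camera(name): name is "side" or "top" or "wrist"; returns the picture (480x640x3 uint8, red, green, blue); there is no depth.
- camera_info(name): a dict with "fx", "fy", "cx", "cy" (pixels), "origin" and "rotation" of the camera in the world. Camera axes: x right, y down, z forward; pixel columns grow to the right and rows downward; lengths in m; the calibration is good to about 2 mm. A picture is of the moment at which its call begins: read the wrist's pose just before it. camera_info takes no time and is no camera call; for the wrist camera it gives the pose at the moment of the call.
- hand_in(): hands the job in, once; it reports no verdict.
The state is a dict: "clock": time; "joint_pos": joint angles; "joint_velocities": joint speeds; "tau": joint torques, N m; "position": TCP position; "ee_rot": TCP orientation; "ft_force": force on the tool from outside, world axes, zero at the start; "torque": the same for the moment, N m; "grip_width": opening from 0.0 (shut) to 1.0 (fully open).
Only numpy, scipy, OpenCV 4.12 (cv2) and the standard library are available. Lean on these libraries where they do the work, as an engineer would, in place of code of your own. Each camera call takes 0.05 s, during which the arm holds its last target. There are 200 camera calls.

## Working session

There is one attempt and no reset: what is moved stays moved. The work goes in short steps, Python scripts to look and compute and a tool call to move; the robot and the scene stay as the last step left them, time stands still between calls to the robot, and variables do not carry over. Pictures are saved under pics/ and viewed, about 8 in all and at most 12, crops included, and the job is handed in when it is done.

Besides the shell and the picture viewer there is one more tool, called after "Emit:" as name([rows], argument=value, ...), one row to a line, values as JSON. move_arm: Moves the arm, as the interface text tells. Its arguments: {"type":"object","properties":{"moves":{"type":"array","items":{"type":"array"}},"squeeze":{"type":"number"}},"required":["moves"]}

```bash
mkdir -p pics; python3 - <<'E'
from workcell import *
import cv2,json
print(get_obs())
for n in("top","side"):
    cv2.imwrite(f"pics/{n}0.png",camera(n)[:,:,::-1]); i=camera_info(n); print(n,i)
E
```

```text
{'clock': 0.0, 'joint_pos': array([ 1.17036461,  0.33287276, -0.06472659,  1.46097513,  0.0216265 ,
        1.34992113, -0.08847153]), 'joint_velocities': array([-3.92554360e-04, -2.34148488e-04, -1.16406088e-03,  1.29217335e-03,
       -4.67610865e-04, -5.90013900e-06, -1.50673745e-03]), 'tau': array([-2.37260574e-04, -6.25443220e+01,  4.93917125e-02, -3.91605878e+01,
        1.63401203e-02,  1.00909025e-02,  2.49301456e-05]), 'position': array([ 0.23041936, -0.58054655,  0.23049933]), 'ee_rot': array([ 9.82200519e-01,  1.87833949e-01, -1.81940035e-04, -7.17097106e-04]), 'ft_force': array([-0.08682368,  0.15729709,  0.01250518]), 'torque': array([0.01497321, 0.00385532, 0.06727822]), 'grip_width': 1.0019468907471907}
top {'fx': 515.6207238567259, 'fy': 515.6207238567259, 'cx': 320.46269429728534, 'cy': 235.84929427566146, 'origin': array([ 0.29979931, -0.08519579,  1.42662559]), 'rotation': array([ 0.71042524, -0.69925465,  0.0623419 , -0.04952179])}
side {'fx': 546.7923062862262, 'fy': 546.7923062862262, 'cx': 324.76647011067485, 'cy': 242.70993404269583, 'origin': array([0.35193681, 0.66266286, 0.85664842]), 'rotation': array([-0.10090406,  0.91642535, -0.38517931,  0.04024724])}
```

View pics/top0.png

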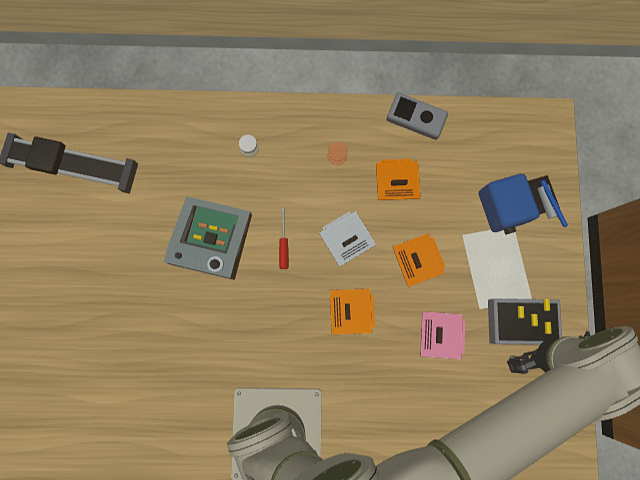

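View pics/side0.png

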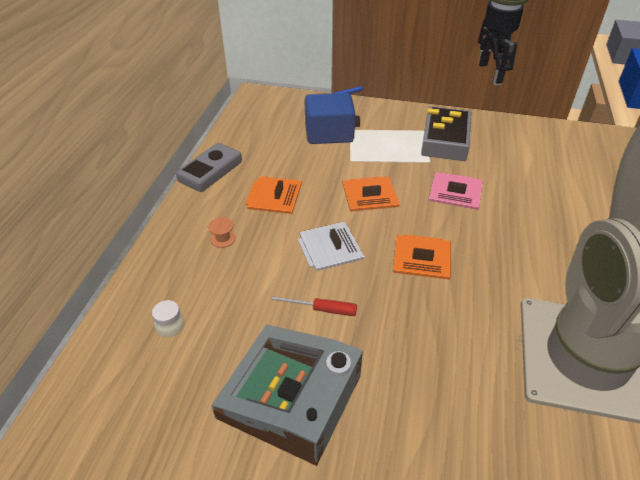

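Covers by colour in the top view: silver (347,238); orange (398,180), (418,260), (352,312); pink (442,335). The silver one with a black rib matches "aluminium", so I'll confirm it in one enlarged composite crop. The console is at (208,238), and the screwdriver at (284,240).

```bash
cat > h.py <<'E'
import numpy as np, cv2
from workcell import *
from scipy.spatial.transform import Rotation as R
from scipy.optimize import least_squares
def proj(i,P):
    q=(np.atleast_2d(P)-i["origin"])@R.from_quat(i["rotation"]).as_matrix()
    return np.c_[i["fx"]*q[:,0]/q[:,2]+i["cx"],i["fy"]*q[:,1]/q[:,2]+i["cy"]]
def ray(i,uv,z):
    d=R.from_quat(i["rotation"]).apply([(uv[0]-i["cx"])/i["fx"],(uv[1]-i["cy"])/i["fy"],1])
    o=np.array(i["origin"]); return o+d*(z-o[2])/d[2]
E
python3 - <<'E'
from h import *
t=cv2.imread("pics/top0.png");s=cv2.imread("pics/side0.png")
f=lambda im,x,y,w,h,k:cv2.resize(im[y:y+h,x:x+w],None,fx=k,fy=k,interpolation=cv2.INTER_CUBIC)
a=np.hstack([f(t,160,190,100,75+25,4),f(t,310,200,75,75,400/75)])[:300*2]
b=np.hstack([f(s,210,320,160,140,2.5)[:350],f(s,290,215,80,70,5)])
out=np.vstack([a[:400],cv2.resize(b,(800,350))]); out=cv2.resize(out,(640,600)); 
cv2.imwrite("pics/c1.png",np.vstack([a[:,:800]])); cv2.imwrite("pics/c2.png",b)
for n,uv,z in(("top",(347,238),.01),("top",(208,238),.05),("top",(215,264),.085),("side",(338,360),.085)):
    print(ray(camera_info(n),uv,z))
E
```

```text
[ 0.52148732 -0.18329348  0.01      ]
[0.50874337 0.19389648 0.05      ]
[0.43532297 0.16533777 0.085     ]
[0.43772753 0.15922222 0.085     ]
```

View pics/c1.png

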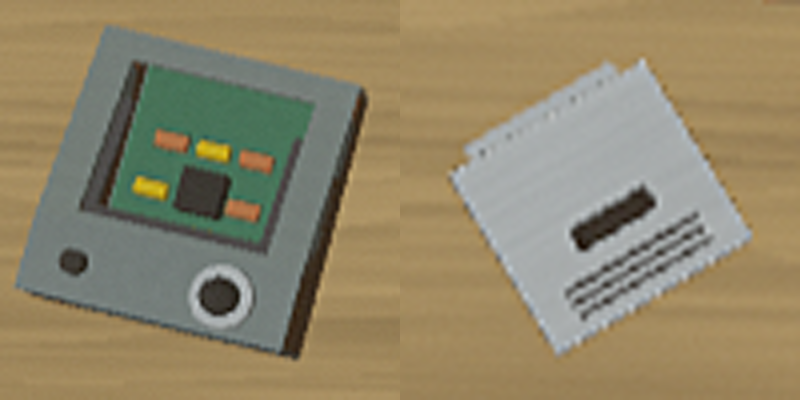

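View pics/c2.png

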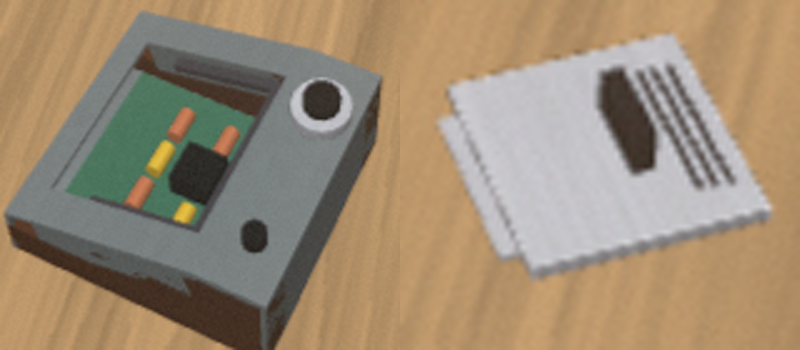

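```bash
cat > fit.py <<'E'
from h import *
T,S=camera_info("top"),camera_info("side")
def fit(obs,p0,f):
    def res(p): return np.concatenate([(proj(c,f(p,m))-np.array(uv)).ravel() for c,m,uv in obs])
    r=least_squares(res,p0,loss="soft_l1"); return r.x,res(r.x).reshape(-1,2)
def tf(p,m): 
    m=np.array(m,float)/1000; return R.from_euler("z",p[2]).apply(m)+[p[0],p[1],0]
ct=lambda u,v:(160+u/4,190+v/4); cs=lambda u,v:(210+u/2.5,320+v/2.5)
con=[(T,(-95,-90,45),ct(107,25)),(T,(-95,90,45),ct(361,89)),(T,(95,-90,80),ct(16,288)),(T,(95,90,80),ct(287,353)),
(S,(-95,90,45),cs(142,12)),(S,(-95,-90,45),cs(5,215)),(S,(95,90,80),cs(382,78)),(S,(95,-90,80),cs(265,305)),
(T,(70,-55,92),ct(73,262)),(S,(70,-55,92),cs(254,230))]
c,rc=fit(con,[.51,.19,3.],tf); print("console",c,np.round(rc,1).tolist())
a=np.deg2rad(14)
def seat(x0,m): # x0 = seat origin distance from front edge along slope, mm
    return np.array([-95+(x0+m[0])*np.cos(a)-m[2]*np.sin(a),m[1],45+(x0+m[0])*np.sin(a)+m[2]*np.cos(a)])
op=[(T,(0,-64,0),ct(134,62)),(T,(114,-64,0),ct(80,210)),(T,(114,64,0),ct(268,251)),(T,(0,64,0),ct(316,102)),
(S,(114,64,0),cs(285,78)),(S,(114,-64,0),cs(200,231)),(S,(0,-64,0),cs(52,190)),(S,(0,64,0),cs(148,45))]
x,rx=fit(op,[21.],lambda p,m:tf(c,seat(p[0],m))); print("seat x0",x,np.round(rx,1).tolist())
b,rb=fit([(T,0,ct(219,296)),(S,0,cs(322,100))],[70,45,90.],lambda p,m:tf(c,p)); print("button",b,tf(c,b),rb.round(1).tolist())
kt=lambda u,v:(310+u*75/400,200+v*75/400); ks=lambda u,v:(290+u/5,215+v/5)
cov=[(T,(-55,-60,8),kt(50,176)),(T,(-55,60,8),kt(243,60)),(T,(55,60,8),kt(351,235)),(T,(55,-60,8),kt(160,354)),
(T,(10,0,32),kt(213,217)),
(S,(-55,-60,8),ks(133,268)),(S,(-55,60,8),ks(47,87)),(S,(55,60,8),ks(275,35)),(S,(55,-60,8),ks(370,212))]
k,rk=fit(cov,[.52,-.18,-2.6],tf); print("cover",k,np.rad2deg(k[2]),np.round(rk,1).tolist()); print("rib",tf(k,(10,0,32)))
print("console yaw",np.rad2deg(c[2]),"seat origin",tf(c,seat(x[0],(0,0,0))))
for n,uv in(("tip",(283,208)),("end",(284,269))): print("driver",n,ray(T,uv,.01))
for n,uv in(("jar",(248,145)),): print(n,ray(T,uv,.05))
E
python3 fit.py
```

```text
console [0.51292278 0.19374158 2.91907452] [[-0.8, -0.6], [-0.5, -1.2], [-1.3, -0.5], [-2.2, -0.4], [-0.0, -1.1], [0.1, -1.8], [0.6, -1.3], [1.0, 0.3], [-1.1, -0.6], [0.6, -0.1]]
seat x0 [20.53172036] [[-0.7, -1.1], [-1.1, -0.4], [-1.0, 0.8], [-0.6, -0.0], [1.0, -1.5], [-0.3, 0.2], [-0.0, -1.7], [-0.1, -1.6]]
button [69.3211142  45.72762679 93.41864337] [0.43521933 0.1644396  0.09341864] [[0.0, -0.3], [0.2, 0.0]]
cover [ 0.52049248 -0.18375117 -2.58560345] -148.14416516134543 [[-0.9, -0.4], [-0.5, -0.2], [-0.0, 0.2], [-1.0, -0.0], [-0.3, -0.5], [0.1, -0.2], [0.2, -0.7], [0.0, -1.0], [0.8, -1.2]]
rib [ 0.5119987  -0.18902901  0.032     ]
console yaw 167.2506499220741 seat origin [0.58614988 0.17717285 0.04996707]
driver tip [ 0.6034739  -0.00319445  0.01      ]
driver end [ 0.43218761 -0.01035428  0.01      ]
jar [0.77159492 0.09605817 0.05      ]
```

Emit:
move_arm([
  [[1,-0.64,0],[0,0,0],0.5],
  [[1,-0.64,0],[0,0,0],0.5],
  [[1,-0.64,0],[0,0,0],0.5],
  [[1,-0.64,0],[0,0,0],0.5],
  [[1,-0.64,0],[0,0,0],0.5],
], squeeze=40)

```text
clock: 0.72
position: [0.3176, -0.4595, 0.2309]
ee_rot: [0.982, 0.188, -0.0, -0.0]
ft_force: [-0.5, 0.2, -0.5]
grip_width: 0.495
```

Emit:
move_arm([
  [[1,-0.64,0],[0,0,0],0.5],
  [[1,-0.64,0],[0,0,0],0.5],
  [[1,-0.64,0],[0,0,0],0.5],
  [[1,-0.64,0],[0,0,0],0.5],
  [[1,-0.64,0],[0,0,0],0.5],
])

```text
clock: 1.35
position: [0.4042, -0.3391, 0.231]
ee_rot: [0.982, 0.188, -0.0, -0.0]
ft_force: [0.3, -0.3, 0.2]
grip_width: 0.503
```

Emit:
move_arm([
  [[1,-0.64,0],[0,0,0],0.5],
  [[1,-0.64,0],[0,0,0],0.5],
  [[1,-0.64,0],[0,0,0],0.5],
  [[1,-0.64,0],[0,0,0],0.5],
  [[1,-0.64,0],[0,0,0],0.5],
])

```text
clock: 1.98
position: [0.4908, -0.2187, 0.231]
ee_rot: [0.982, 0.188, -0.0, -0.0]
ft_force: [-0.0, 0.1, -0.2]
grip_width: 0.498
```

Emit:
move_arm([
  [[0,0,0],[0,0,-10],0.5],
  [[0,0,0],[0,0,-10],0.5],
  [[0,0,0],[0,0,-10],0.5],
  [[0,0,0],[0,0,-10],0.5],
  [[0,0,0],[0,0,-10],0.5],
])

```text
clock: 2.6
position: [0.4904, -0.2195, 0.2309]
ee_rot: [0.809, 0.588, -0.0, -0.0]
ft_force: [1.1, -0.4, 1.2]
grip_width: 0.5
```

Emit:
move_arm([
  [[0,0,0],[0,0,-10],0.5],
  [[0,0,0],[0,0,-10],0.5],
  [[0,0,0],[0,0,-10],0.5],
  [[0,0,0],[0,0,-10],0.5],
  [[0,0,0],[0,0,-10],0.5],
])

```text
clock: 3.22
position: [0.4904, -0.2194, 0.231]
ee_rot: [0.485, 0.875, -0.0, -0.0]
ft_force: [0.3, -0.0, 0.2]
grip_width: 0.498
```

```bash
cat >> h.py <<'E'
def delta(p,Rt):
    "shift (units, tool axes now) and rotvec (deg) from the measured pose to pose p,Rt"
    o=get_obs(); R0=R.from_quat(o["ee_rot"])
    return np.round(R0.inv().apply(np.array(p)-o["position"])/.025,2),np.round((R0.inv()*Rt).as_rotvec(degrees=True),2)
E
python3 - <<'E'
from h import *
o=get_obs();i=camera_info("wrist");cv2.imwrite("pics/w1.png",camera("wrist")[:,:,::-1])
print(o["joint_pos"].round(2),i); np.save("w1.npy",i,allow_pickle=True)
k=[.52049,-.18375,-2.58560]; r=R.from_euler("z",k[2])
C=np.array([(-55,-60,8),(-55,60,8),(55,60,8),(55,-60,8),(-64,-45,3),(-64,45,3),(4,-22,32),(4,22,32),(16,22,32),(16,-22,32)])/1000
print(proj(i,r.apply(C)+[k[0],k[1],0]).round(0).tolist())
print(delta([.512,-.189,.012],R.from_euler("z",121.86,degrees=True)*R.from_rotvec([np.pi,0,0])))
E
```

```text
[ 0.81  0.18 -0.52  1.67  0.09  1.32  0.82] {'fx': 358.33310035864537, 'fy': 358.33310035864537, 'cx': 322.3821210677607, 'cy': 243.3010194909656, 'origin': array([ 0.44562511, -0.14792467,  0.37476362]), 'rotation': array([0.94817172, 0.27141044, 0.04590389, 0.15874383])}
[[424.0, 131.0], [414.0, 246.0], [312.0, 246.0], [311.0, 131.0], [430.0, 146.0], [422.0, 232.0], [365.0, 173.0], [363.0, 218.0], [351.0, 218.0], [352.0, 173.0]]
(array([0.56, 1.39, 8.76]), array([-0.03, -0.03,  0.62]))
```

View pics/w1.png

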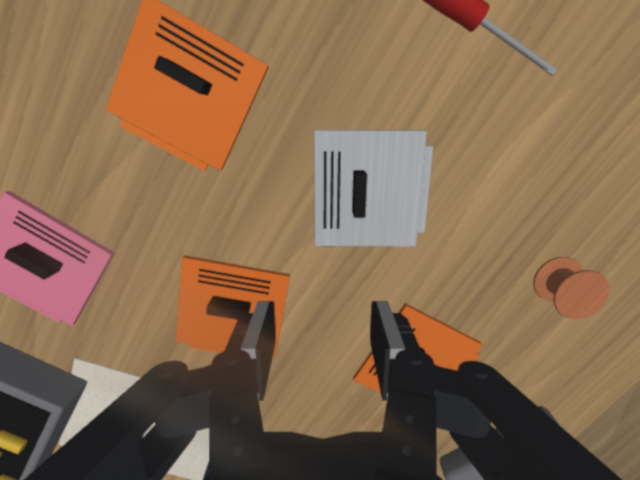

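The silver cover is confirmed: black rib at (360,193), vent stripes, corners within about 3 px of prediction. Descending to grip the rib.

Emit:
move_arm([
  [[0.11,0.29,1],[0,0,0.6],0.5],
  [[0.11,0.29,1],[0,0,0],0.5],
  [[0.11,0.29,1],[0,0,0],0.5],
  [[0.11,0.29,1],[0,0,0],0.5],
  [[0.12,0.28,1],[0,0,0],0.5],
])

```text
clock: 3.9
position: [0.5141, -0.1887, 0.1053]
ee_rot: [0.493, 0.87, -0.0, -0.0]
ft_force: [0.2, 0.2, 0.4]
grip_width: 0.501
```

Emit:
move_arm([
  [[0,0,1],[0,0,0],0.5],
  [[0,0,1],[0,0,0],0.5],
  [[0,0,0.9],[0,0,0],0.5],
  [[0,0,0.5],[0,0,0],0.5],
  [[0,0,0.33],[0,0,0],0.5],
])

```text
clock: 4.53
position: [0.5141, -0.1889, 0.0127]
ee_rot: [0.493, 0.87, -0.0, -0.0]
ft_force: [0.3, 0.9, -0.1]
grip_width: 0.499
```

Emit:
move_arm([
  [[0,0,0],[0,0,0],0.3],
  [[0,0,0],[0,0,0],0.1],
  [[0,0,0],[0,0,0],0],
  [[0,0,0],[0,0,0],0],
], squeeze=60)

```text
clock: 5.03
position: [0.5148, -0.1891, 0.0139]
ee_rot: [0.492, 0.871, 0.0, 0.001]
ft_force: [-1.1, 0.0, 6.7]
grip_width: 0.121
```

Emit:
move_arm([
  [[0,0,-0.4],[0,0,0],0],
  [[0,0,-0.8],[0,0,0],0],
  [[0,0,-1],[0,0,0],0],
  [[0,0,-1],[0,0,0],0],
  [[0,0,-1],[0,0,0],0],
])

```text
clock: 5.65
position: [0.5142, -0.1889, 0.1202]
ee_rot: [0.492, 0.871, 0.0, 0.0]
ft_force: [-0.0, -0.0, -2.0]
grip_width: 0.123
```

Emit:
move_arm([
  [[0,0,-1],[0,0,0],0],
  [[0,0,-1],[0,0,0],0],
  [[0,0,-1],[0,0,0],0],
  [[0,0,-0.8],[0,0,0],0],
  [[0,0,0],[0,0,0],0],
])

```text
clock: 6.28
position: [0.5149, -0.189, 0.2154]
ee_rot: [0.492, 0.871, 0.0, 0.002]
ft_force: [0.7, -0.6, -2.5]
grip_width: 0.124
```

```bash
python3 - <<'E'
from h import *
o=get_obs();i=camera_info("wrist");im=camera("wrist")[:,:,::-1];cv2.imwrite("pics/w2.png",im)
o=get_obs();Rt=R.from_quat(o["ee_rot"]);print(o["joint_pos"].round(2),Rt.as_euler("ZYX",degrees=True).round(2),o["ft_force"].round(1))
Q=R.from_matrix(np.array([[0,-1,0],[-1,0,0],[0,0,-1]]))  # cover axes in tool frame
C=np.array([(-55,-60,8),(-55,60,8),(55,60,8),(55,-60,8),(-64,-45,3),(-64,45,3)])/1000
P=o["position"]+(Rt*Q).apply(C-[.010,.0015,.0125]); print(proj(i,P).round(0).tolist())
E
```

```text
[ 0.75  0.22 -0.55  1.67  0.12  1.29  0.72] [1.2105e+02 8.0000e-02 1.7996e+02] [-0.3  0.3 -2.7]
[[477.0, 177.0], [445.0, 406.0], [236.0, 407.0], [213.0, 177.0], [488.0, 209.0], [462.0, 376.0]]
```

View pics/w2.png

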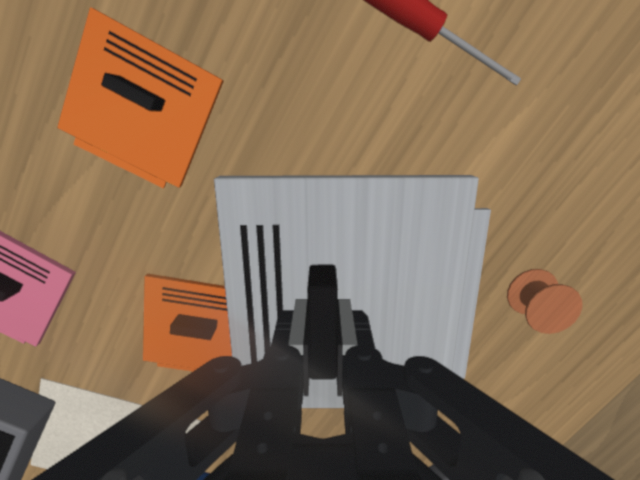

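The cover hangs square in the jaws: top edge (216,178) to (476,177), lower edge at row 408, within 3 px of my grasp model. Next I'll compute the hover and tilt waypoints.

```bash
cat >> h.py <<'E'
CON=np.array([.51292,.19374,2.91907]); X0=21.; A=14.
Q=R.from_matrix(np.array([[0,-1,0],[-1,0,0],[0,0,-1]]))  # cover axes in tool frame
G=np.array([.010,.0015,.0139])                            # TCP in cover frame
def seatR(): return R.from_euler("z",CON[2])*R.from_euler("y",-A,degrees=True)
def seatO(): return R.from_euler("z",CON[2]).apply([-.095+X0/1e3*np.cos(np.radians(A)),0,.045+X0/1e3*np.sin(np.radians(A))])+[CON[0],CON[1],0]
def tcp(px,pz,phi,y=0,yaw=0):
    "TCP pose with the cover's lower bottom edge (-55,y,0) at seat (px,y,pz) mm, opened phi deg"
    Rc=seatR()*R.from_euler("y",-phi,degrees=True)*R.from_euler("z",yaw,degrees=True)
    return seatO()+seatR().apply(np.array([px,y,pz])/1e3)+Rc.apply(G-[-.055,0,0]),Rc*Q.inv()
def pivot():
    "measured cover state in seat frame: lower bottom edge (mm), euler y(opening), others"
    o=get_obs();Rt=R.from_quat(o["ee_rot"]);Rc=Rt*Q
    e=o["position"]+Rc.apply(np.array([-.055,0,0])-G)
    return (seatR().inv().apply(e-seatO())*1e3).round(1),(seatR().inv()*Rc).as_euler("zyx",degrees=True).round(1),o["ft_force"].round(1),o["clock"]
E
python3 - <<'E'
from h import *
p,r=tcp(14,60,18); print(p)
flat=R.from_euler("z",CON[2])*Q.inv()
print(delta([p[0],p[1],.2154],flat)); o=get_obs()
print(p,[p[0],p[1]]-o["position"][:2], (flat.inv()*r).as_rotvec(degrees=True), flat.inv().apply(p-[p[0],p[1],.2154])/.025)
print(pivot())
E
```

```text
[0.53970129 0.18614228 0.15791763]
(array([12.33,  8.61, -0.07]), array([ 0.07,  0.06, 43.8 ]))
[0.53970129 0.18614228 0.15791763] [0.02542134 0.3750272 ] [32.  0.  0.] [0.         0.         2.29929477]
(array([-19.1, 326.8, 159.3]), array([43.8, 14.1,  0. ]), array([-0.3,  0.3, -2.7]), 6.325)
```

Emit:
move_arm([
  [[0.95,0.66,0],[0,0,0],0],
  [[0.95,0.66,0],[0,0,0],0],
  [[0.95,0.66,0],[0,0,0],0],
  [[0.95,0.66,0],[0,0,0],0],
  [[0.95,0.66,0],[0,0,0],0],
])

```text
clock: 6.95
position: [0.5229, -0.0437, 0.2121]
ee_rot: [0.492, 0.871, -0.0, -0.001]
ft_force: [-0.5, -0.2, -2.7]
grip_width: 0.126
```

Emit:
move_arm([
  [[0.95,0.66,0],[0,0,0],0],
  [[0.95,0.66,0],[0,0,0],0],
  [[0.95,0.66,0],[0,0,0],0],
  [[0.95,0.66,0],[0,0,0],0],
  [[0.95,0.66,0],[0,0,0],0],
])

```text
clock: 7.58
position: [0.5324, 0.1004, 0.2121]
ee_rot: [0.492, 0.871, -0.001, -0.001]
ft_force: [-0.1, 0.4, -3.0]
grip_width: 0.125
```

Emit:
move_arm([
  [[0.95,0.66,0],[0,0,0],0],
  [[0.95,0.66,0],[0,0,0],0],
  [[0.95,0.68,0],[0,0,0],0],
  [[0,0,0],[0,0,9],0],
  [[0,0,0],[0,0,9],0],
])

```text
clock: 8.2
position: [0.5384, 0.1867, 0.2119]
ee_rot: [0.624, 0.782, -0.001, -0.001]
ft_force: [-0.4, 0.1, -2.2]
grip_width: 0.121
```

Emit:
move_arm([
  [[0,0,0],[0,0,9],0],
  [[0,0,0],[0,0,9],0],
  [[0,0,0],[0,0,7.8],0],
  [[0,0,0],[8,0,0],0],
  [[0,0,0],[8,0,0],0],
])

```text
clock: 8.82
position: [0.5386, 0.1864, 0.213]
ee_rot: [0.773, 0.618, -0.088, -0.11]
ft_force: [0.6, 0.5, -2.2]
grip_width: 0.12
```

Emit:
move_arm([
  [[0,0,0],[8,0,0],0],
  [[0,0,0],[8,0,0],0],
  [[0,0,0],[0,0,0],0],
])

```text
clock: 9.2
position: [0.5395, 0.1852, 0.2091]
ee_rot: [0.751, 0.598, -0.174, -0.217]
ft_force: [-0.6, -0.0, -2.6]
grip_width: 0.126
```

```bash
python3 - <<'E'
from h import *
print(pivot(),get_obs()["joint_pos"].round(2),delta(*tcp(14,25,18)))
i=camera_info("wrist");cv2.imwrite("pics/w3.png",camera("wrist")[:,:,::-1])
for x,y in((0,-64),(0,64),(114,64),(114,-64),(-21,-90),(-21,90)): print((x,y),proj(i,seatO()+seatR().apply([x/1e3,y/1e3,0])).round(0))
E
```

```text
(array([ 26.6,   1.2, 109.4]), array([ -0.2, -18.3,   0. ]), array([-0.6, -0. , -2.6]), 9.2) [ 0.11  0.69 -0.62  1.19  0.03  1.81 -0.71] (array([0.05, 1.53, 3.06]), array([-0.29,  0.04, -0.18]))
(0, -64) [[505. 147.]]
(0, 64) [[479. 312.]]
(114, 64) [[341. 292.]]
(114, -64) [[344. 144.]]
(-21, -90) [[548. 106.]]
(-21, 90) [[503. 345.]]
```

View pics/w3.png

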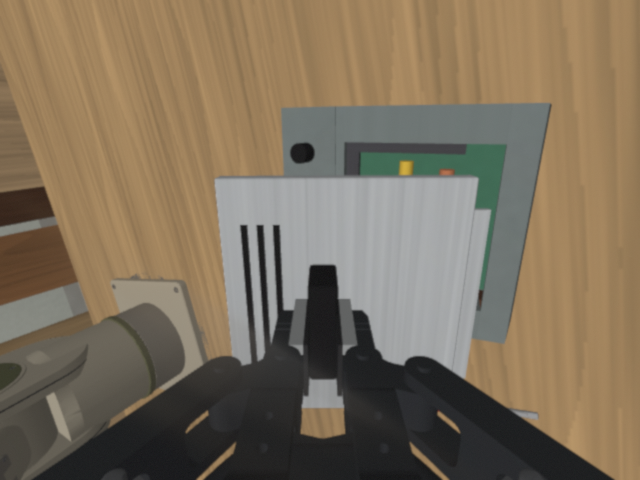

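The wrist view shows the console about 2 mm further toward seat −y than my fit: front corners (550,104) and (505,342) against predicted (548,106) and (503,345). I'll correct for that and compute the approach.

```bash
cat >> h.py <<'E'
CON[:2]+=R.from_euler("z",CON[2]).apply([-.0008,-.0017,0])[:2]
E
python3 - <<'E'
from h import *
print(pivot()); print(delta(*tcp(14,25,18))); print(seatO())
E
```

```text
(array([ 28.1,   1.8, 111.1]), array([ -0.1, -18. ,   0. ]), array([-0.5,  0.7, -1. ]), 9.25)
(array([0.07, 1.6 , 3.1 ]), array([-0.05,  0.01, -0.06]))
[0.5868593  0.17875275 0.05008036]
```

Emit:
move_arm([
  [[0.02,0.4,0.78],[0,0,0],0],
  [[0.02,0.4,0.78],[0,0,0],0],
  [[0.02,0.4,0.78],[0,0,0],0],
  [[0.01,0.4,0.76],[0,0,0],0],
  [[0,0,0],[0,0,0],0],
])

```text
clock: 9.88
position: [0.5316, 0.1897, 0.1254]
ee_rot: [0.751, 0.6, -0.173, -0.215]
ft_force: [-0.5, 1.0, -1.5]
grip_width: 0.124
```

```bash
python3 - <<'E'
from h import *
for _ in range(3): print(pivot()); camera("wrist")
print(delta(*tcp(14,-8,18)))
cv2.imwrite("pics/s4.png",cv2.resize(camera("side")[280:480,150:410,::-1],None,fx=3,fy=3,interpolation=cv2.INTER_CUBIC))
E
```

```text
(array([15.4,  0.1, 26.1]), array([  0. , -18. ,   0.1]), array([-0.5,  1. , -1.5]), 9.875)
(array([15. , -0.3, 27.4]), array([  0., -18.,   0.]), array([ 0.6,  0.2, -1.4]), 9.925)
(array([14.7, -0.5, 28.1]), array([  0. , -17.9,  -0. ]), array([-0.1, -0.4, -2.6]), 9.975)
(array([-0.03,  0.47,  1.37]), array([ 0.1 , -0.03,  0.02]))
```

View pics/s4.png

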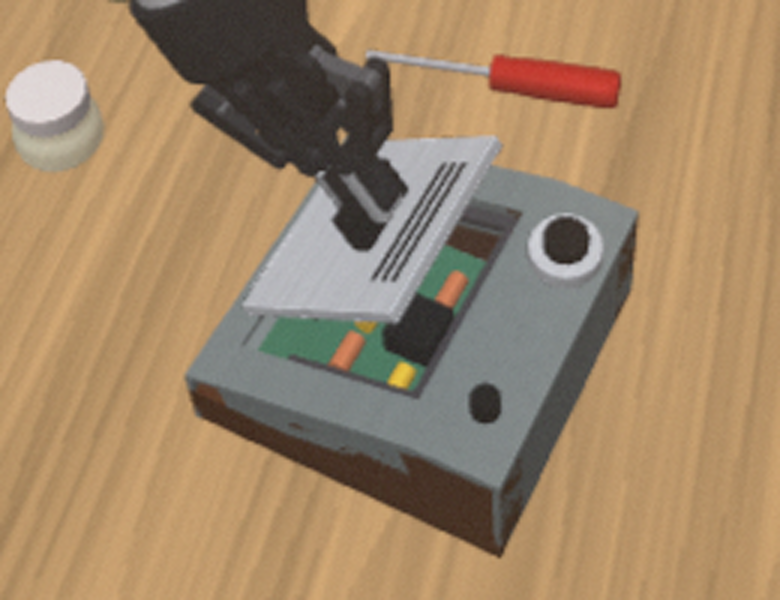

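The side view shows the cover tilted about 18° open over the opening, with the button and knob clear. Lowering the lip into the opening.

Emit:
move_arm([
  [[0,0.12,0.36],[0,0,0],0],
  [[0,0.12,0.36],[0,0,0],0],
  [[0,0.11,0.33],[0,0,0],0],
  [[0,0.1,0.3],[0,0,0],0],
  [[0,0,0],[0,0,0],0],
])

```text
clock: 10.7
position: [0.5239, 0.1915, 0.0909]
ee_rot: [0.751, 0.6, -0.173, -0.216]
ft_force: [0.5, 0.1, -1.9]
grip_width: 0.121
```

```bash
python3 - <<'E'
from h import *
for _ in range(3): print(pivot()); camera("wrist")
print(delta(*tcp(4,-8,18)))
E
```

```text
(array([14.7, -0. , -9.3]), array([  0. , -18.1,   0. ]), array([ 0.5,  0.1, -1.9]), 10.7)
(array([14.5, -0.2, -8.7]), array([ -0., -18.,   0.]), array([ 0.6,  0.4, -1.6]), 10.75)
(array([14.3, -0.3, -8.4]), array([ -0., -18.,  -0.]), array([ 0.1, -0.1, -2. ]), 10.8)
(array([-0.02,  0.39, -0.13]), array([ 0.03, -0.01, -0.  ]))
```

Emit:
move_arm([
  [[0,0.13,-0.04],[0,0,0],0],
  [[0,0.13,-0.05],[0,0,0],0],
  [[0,0.12,-0.04],[0,0,0],0],
  [[0,0,0],[0,0,0],0],
])

```text
clock: 11.35
position: [0.5342, 0.1893, 0.0891]
ee_rot: [0.751, 0.6, -0.172, -0.215]
ft_force: [0.3, 0.1, -2.8]
grip_width: 0.125
```

Emit:
move_arm([
  [[0,0.04,-0.012],[0,0,0],0],
  [[0,0.04,-0.012],[0,0,0],0],
])

```text
clock: 11.6
position: [0.5358, 0.1891, 0.0888]
ee_rot: [0.751, 0.6, -0.172, -0.215]
ft_force: [-3.0, 0.6, -0.7]
grip_width: 0.124
```

```bash
python3 - <<'E'
from h import *
for _ in range(3): print(pivot()); camera("wrist")
E
```

```text
(array([ 2.4, -0.3, -8.4]), array([  0., -18.,   0.]), array([-3. ,  0.6, -0.7]), 11.6)
(array([ 2.5, -0.3, -8.4]), array([  0., -18.,   0.]), array([-0.9,  0.6, -1.4]), 11.65)
(array([ 2.5, -0.3, -8.4]), array([  0., -18.,   0.]), array([-0.6, -0.5, -1.1]), 11.7)
```

Emit:
move_arm([
  [[0,0.04,-0.012],[0,0,0],0],
  [[0,0,0],[0,0,0],0],
])

```text
clock: 12.0
position: [0.5359, 0.1891, 0.0889]
ee_rot: [0.75, 0.6, -0.173, -0.216]
ft_force: [-5.5, 0.3, 1.6]
grip_width: 0.118
```

```bash
python3 - <<'E'
from h import *
for _ in range(2): print(pivot()); camera("wrist")
E
```

```text
(array([ 2.3, -0.4, -8.4]), array([  0.1, -18.1,   0. ]), array([-5.5,  0.3,  1.6]), 12.0)
(array([ 2.3, -0.4, -8.4]), array([  0.1, -18.1,   0. ]), array([-5.6, -0.7,  1.9]), 12.05)
```

Emit:
move_arm([
  [[0,0.04,-0.012],[0,0,0],0],
  [[0,0,0],[0,0,0],0],
])

```text
clock: 12.35
position: [0.5361, 0.1891, 0.0889]
ee_rot: [0.75, 0.6, -0.174, -0.217]
ft_force: [-9.6, -0.6, 4.1]
grip_width: 0.125
```

```bash
python3 - <<'E'
from h import *
for _ in range(2): print(pivot()); camera("wrist")
E
```

```text
(array([ 2.3, -0.5, -8.4]), array([  0.1, -18.2,   0.1]), array([-9.6, -0.6,  4.1]), 12.35)
(array([ 2.3, -0.5, -8.4]), array([  0.1, -18.2,   0.1]), array([-9.7, -0.2,  4.7]), 12.4)
```

Contact with the ledge is at pivot x ≈ 2.4 mm, exactly where the geometry predicts, so the seat estimate is confirmed. Now backing off about 1 mm and swinging down.

Emit:
move_arm([
  [[0,-0.06,0.019],[0,0,0],0],
  [[0,-0.06,0.019],[0,0,0],0],
  [[0,0,0],[0,0,0],0],
])

```text
clock: 12.82
position: [0.5352, 0.1891, 0.0888]
ee_rot: [0.751, 0.6, -0.172, -0.215]
ft_force: [0.2, -0.2, -2.6]
grip_width: 0.122
```

Emit:
move_arm([
  [[0,-0.018,0.091],[-2,0,0],0],
  [[0,-0.018,0.091],[-2,0,0],0],
  [[0,-0.018,0.091],[-2,0,0],0],
  [[0,-0.018,0.091],[-2,0,0],0],
  [[0,0,0],[0,0,0],0],
])

```text
clock: 13.45
position: [0.529, 0.1907, 0.0822]
ee_rot: [0.764, 0.611, -0.13, -0.162]
ft_force: [-0.3, 0.3, -2.9]
grip_width: 0.122
```

```bash
python3 - <<'E'
from h import *
for _ in range(3): print(pivot()); camera("wrist")
print(delta(*tcp(2.5,-8,2)))
E
```

```text
(array([ 3.5, -0.4, -8. ]), array([  0., -10.,   0.]), array([-0.3,  0.3, -2.9]), 13.45)
(array([ 3.2, -0.1, -8.2]), array([ -0., -10.,   0.]), array([ 0. ,  0.1, -2.4]), 13.5)
(array([ 3. , -0. , -8.3]), array([ -0., -10.,  -0.]), array([ 0.2, -0.2, -2.7]), 13.55)
(array([-0.  , -0.04,  0.35]), array([-8.02, -0.  , -0.03]))
```

Emit:
move_arm([
  [[0,-0.013,0.09],[-2,0,0],0],
  [[0,-0.013,0.09],[-2,0,0],0],
  [[0,-0.013,0.09],[-2,0,0],0],
  [[0,-0.013,0.09],[-2,0,0],0],
  [[0,0,0],[0,0,0],0],
])

```text
clock: 14.22
position: [0.5245, 0.1917, 0.0741]
ee_rot: [0.774, 0.618, -0.087, -0.109]
ft_force: [0.3, -1.1, -3.1]
grip_width: 0.123
```

Emit:
move_arm([
  [[0,-0.009,0.045],[-1,0,0],0],
  [[0,0,0],[0,0,0],0],
])

```text
clock: 14.48
position: [0.5243, 0.1917, 0.0729]
ee_rot: [0.775, 0.619, -0.081, -0.102]
ft_force: [0.2, 0.2, -2.4]
grip_width: 0.123
```

```bash
python3 - <<'E'
from h import *
for _ in range(3): print(pivot()); camera("wrist")
print(delta(*tcp(2.5,-8,0)))
E
```

```text
(array([ 2.8, -0.3, -8.3]), array([-0., -1., -0.]), array([ 0.2,  0.2, -2.4]), 14.475)
(array([ 2.7, -0.2, -8.3]), array([-0., -1., -0.]), array([-0.7,  1. , -2.2]), 14.525)
(array([ 2.7, -0.2, -8.3]), array([-0., -1., -0.]), array([ 0.4, -0.4, -1.8]), 14.575)
(array([-0.01, -0.  ,  0.03]), array([-1.02, -0.  , -0.01]))
```

Emit:
move_arm([
  [[0,0,0.045],[-1,0,0],0],
  [[0,0,0],[0,0,0],0],
])

```text
clock: 14.88
position: [0.5241, 0.1919, 0.0722]
ee_rot: [0.775, 0.62, -0.076, -0.095]
ft_force: [0.9, 0.6, 1.1]
grip_width: 0.122
```

Emit:
move_arm([
  [[0,0,0.04],[0,0,0],0],
  [[0,0,0],[0,0,0],0],
])

```text
clock: 15.12
position: [0.5242, 0.1919, 0.0721]
ee_rot: [0.776, 0.62, -0.076, -0.095]
ft_force: [-1.7, -1.0, 10.4]
grip_width: 0.124
```

```bash
python3 - <<'E'
from h import *
for _ in range(2): print(pivot(),get_obs()["torque"].round(2)); camera("wrist")
E
```

```text
(array([ 2.5, -0.4, -8. ]), array([-0. ,  0.1, -0. ]), array([-1.7, -1. , 10.4]), 15.125) [-0.42  0.6   0.19]
(array([ 2.5, -0.4, -8. ]), array([-0. ,  0.1, -0. ]), array([-1.4, -1.6, 10.6]), 15.175) [-0.4   0.61  0.11]
```

Seated: angle 0°, z = −8.0, pivot x 2.5 (origin at 57.5), and a 10 N press met solid support. Relieving, releasing and retreating.

Emit:
move_arm([
  [[0,0,-0.04],[0,0,0],0],
  [[0,0,0],[0,0,0],0.15],
  [[0,0,0],[0,0,0],0.25],
  [[0,0,0],[0,0,0],0.4],
  [[0,0,0],[0,0,0],0.4],
])

```text
clock: 15.85
position: [0.5239, 0.1917, 0.0717]
ee_rot: [0.775, 0.62, -0.076, -0.095]
ft_force: [0.6, -0.9, -0.5]
grip_width: 0.403
```

Emit:
move_arm([
  [[0,0,-0.3],[0,0,0],0.4],
  [[0,0,-0.6],[0,0,0],0.4],
  [[0,0,-1],[0,0,0],0.4],
  [[0,0,-1],[0,0,0],0.4],
  [[0,0,-1],[0,0,0],0.4],
])

```text
clock: 16.48
position: [0.5475, 0.1865, 0.1685]
ee_rot: [0.776, 0.62, -0.076, -0.095]
ft_force: [-0.0, -0.5, -0.1]
grip_width: 0.4
```

```bash
python3 - <<'E'
from h import *
o=get_obs();print(o["position"],o["grip_width"],o["ft_force"])
s=camera("side")[280:480,150:410,::-1]; i=camera_info("wrist"); w=camera("wrist")[:,:,::-1]
cv2.imwrite("pics/s5.png",np.vstack([cv2.resize(s,(390,300),interpolation=cv2.INTER_CUBIC),cv2.resize(w,(390,293))]))
b=R.from_euler("z",CON[2]).apply([.070,.045,.0934])+[CON[0],CON[1],0]
cv2.imwrite("pics/w5.png",w); print("button",b,"wrist px",proj(i,b))
E
```

```text
[0.54750644 0.18648231 0.16847121] 0.39998187942381697 [-0.03374559 -0.51041752 -0.06608793]
button [0.4358703  0.16677941 0.0934    ] wrist px [[211.87120629 298.84553727]]
```

View pics/s5.png

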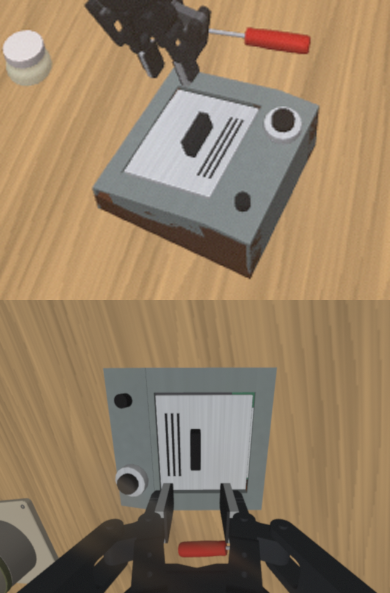

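Cover lies flush; the button at wrist (210,297) agrees with its prediction (212,299). Going to the button with the jaws shut.

```bash
python3 - <<'E'
from h import *
flat=R.from_euler("z",CON[2])*Q.inv(); p=np.array([.4355,.1662,.13]); o=get_obs()
print(delta(p,flat),flat.inv().apply(p-o["position"])/.025)
E
```

```text
(array([-1.82, -3.74,  2.56]), array([-13.72,  -0.15,  -0.03])) [-1.8088343  -4.24343682  1.60281703]
```

Emit:
move_arm([
  [[0,0,0],[-6.9,0,0],0],
  [[0,0,0],[-6.8,0,0],0],
  [[-0.6,-0.85,0],[0,0,0],0],
  [[-0.6,-0.85,0],[0,0,0],0],
  [[-0.6,-0.85,0],[0,0,0],0],
])

```text
clock: 17.2
position: [0.4739, 0.1564, 0.1668]
ee_rot: [0.781, 0.624, -0.002, -0.002]
ft_force: [-1.2, -0.1, -0.0]
grip_width: -0.001
```

Emit:
move_arm([
  [[0,-0.85,0],[0,0,0],0],
  [[0,-0.84,0],[0,0,0],0],
  [[0,0,0.8],[0,0,0],0],
  [[0,0,0.8],[0,0,0],0],
  [[0,0,0],[0,0,0],0],
])

```text
clock: 17.82
position: [0.4324, 0.1657, 0.1261]
ee_rot: [0.781, 0.624, -0.003, -0.002]
ft_force: [-0.7, 0.2, -0.2]
grip_width: -0.0
```

```bash
python3 - <<'E'
from h import *
o=get_obs();print(o["position"],o["grip_width"],o["ft_force"].round(1))
cv2.imwrite("pics/s6.png",cv2.resize(camera("side")[300:440,250:410,::-1],None,fx=4,fy=4,interpolation=cv2.INTER_CUBIC))
E
```

```text
[0.43242858 0.16574069 0.1260587 ] -0.00016339298359422354 [-0.7  0.2 -0.2]
```

View pics/s6.png

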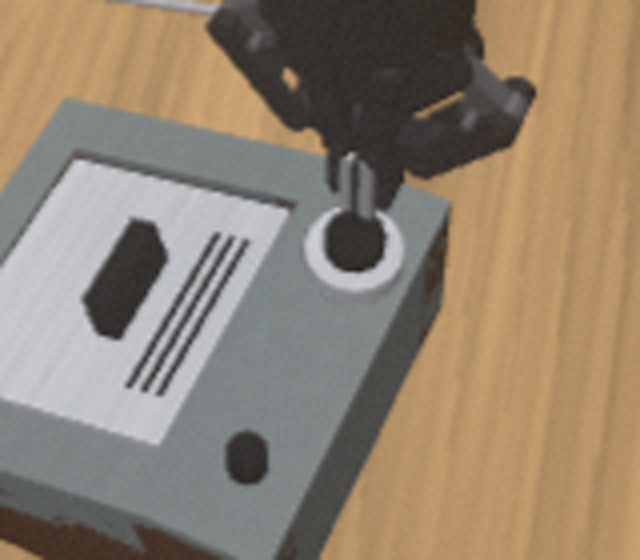

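The narrow shut fingertips stand above the button. Correcting about 2 mm in x and descending.

Emit:
move_arm([
  [[0,0.09,0.5],[0,0,0],0],
  [[0,0,0.5],[0,0,0],0],
  [[0,0,0.12],[0,0,0],0],
  [[0,0,0],[0,0,0],0],
])

```text
clock: 18.38
position: [0.4354, 0.1654, 0.0989]
ee_rot: [0.781, 0.624, -0.002, -0.002]
ft_force: [-0.7, -1.6, 4.1]
grip_width: 0.0
```

Emit:
move_arm([
  [[0,0,0.08],[0,0,0],0],
  [[0,0,0.08],[0,0,0],0],
  [[0,0,0],[0,0,0],0],
])

```text
clock: 18.75
position: [0.4356, 0.1655, 0.0959]
ee_rot: [0.781, 0.624, -0.002, -0.002]
ft_force: [-6.7, -3.4, 16.4]
grip_width: -0.001
```

Emit:
move_arm([
  [[0,0,0.08],[0,0,0],0],
  [[0,0,0.08],[0,0,0],0],
  [[0,0,0],[0,0,0],0],
])

```text
clock: 19.12
position: [0.436, 0.1656, 0.0951]
ee_rot: [0.781, 0.624, -0.002, -0.001]
ft_force: [-23.5, -11.2, 62.0]
grip_width: -0.004
```

Bottomed hard at 62 N. Easing off in small steps to read the force/height curve and confirm the travel.

Emit:
move_arm([
  [[0,0,-0.12],[0,0,0],0],
  [[0,0,0],[0,0,0],0],
])

```text
clock: 19.38
position: [0.4357, 0.1655, 0.0957]
ee_rot: [0.781, 0.624, -0.002, -0.001]
ft_force: [-9.4, -6.0, 27.4]
grip_width: -0.002
```

Emit:
move_arm([
  [[0,0,-0.06],[0,0,0],0],
  [[0,0,0],[0,0,0],0],
])

```text
clock: 19.62
position: [0.4356, 0.1655, 0.096]
ee_rot: [0.781, 0.624, -0.002, -0.002]
ft_force: [-3.0, -2.6, 10.9]
grip_width: -0.0
```

Emit:
move_arm([
  [[0,0,-0.06],[0,0,0],0],
  [[0,0,0],[0,0,0],0],
])

```text
clock: 19.88
position: [0.4355, 0.1655, 0.0971]
ee_rot: [0.781, 0.624, -0.002, -0.002]
ft_force: [-1.4, -2.1, 4.3]
grip_width: 0.002
```

Emit:
move_arm([
  [[0,0,-0.06],[0,0,0],0],
  [[0,0,0],[0,0,0],0],
])

```text
clock: 20.12
position: [0.4355, 0.1655, 0.0985]
ee_rot: [0.781, 0.624, -0.002, -0.002]
ft_force: [0.2, -1.9, 3.2]
grip_width: -0.001
```

Emit:
move_arm([
  [[0,0,-0.06],[0,0,0],0],
  [[0,0,0],[0,0,0],0],
])

```text
clock: 20.38
position: [0.4355, 0.1656, 0.1]
ee_rot: [0.781, 0.624, -0.002, -0.002]
ft_force: [0.3, -1.7, 2.8]
grip_width: -0.001
```

Emit:
move_arm([
  [[0,0,-0.08],[0,0,0],0],
  [[0,0,0],[0,0,0],0],
])

```text
clock: 20.62
position: [0.4356, 0.1658, 0.1021]
ee_rot: [0.781, 0.624, -0.001, -0.002]
ft_force: [-0.2, 0.6, 0.9]
grip_width: -0.0
```

Emit:
move_arm([
  [[0,0,-0.08],[0,0,0],0],
  [[0,0,0],[0,0,0],0],
])

```text
clock: 20.88
position: [0.4354, 0.1658, 0.104]
ee_rot: [0.781, 0.624, -0.002, -0.002]
ft_force: [-1.0, 0.4, 0.6]
grip_width: -0.001
```

The spring curve runs from about 0 N at z = 0.102 to 5 N at 0.096, then a hard stop. That is the full 6 mm travel. Retreating for a last look.

Emit:
move_arm([
  [[0,0,-0.6],[0,0,0],0],
  [[0,0,-1],[0,0,0],0],
  [[0,0,-1],[0,0,0],0],
  [[0,0,-1],[0,0,0],0],
  [[0,0,-1],[0,0,0],0],
])

```text
clock: 21.5
position: [0.436, 0.1657, 0.2208]
ee_rot: [0.781, 0.624, -0.001, -0.002]
ft_force: [0.9, -0.7, -1.0]
grip_width: -0.0
```

Emit:
move_arm([
  [[0.8,0,0],[0,0,0],0],
  [[0.8,0,0],[0,0,0],0],
  [[0.8,0,0],[0,0,0],0],
  [[0.8,0,0],[0,0,0],0],
  [[0,0,0],[0,0,0],0],
])

```text
clock: 22.12
position: [0.4534, 0.2448, 0.2197]
ee_rot: [0.781, 0.625, -0.001, -0.002]
ft_force: [-0.0, 0.2, 0.5]
grip_width: -0.002
```

```bash
python3 - <<'E'
from h import *
a=camera("side")[250:460,150:410,::-1];b=camera("top")[120:300,150:410,::-1]
cv2.imwrite("pics/f.png",cv2.resize(np.vstack([a,b]),None,fx=1.5,fy=1.5,interpolation=cv2.INTER_CUBIC)); print(get_obs()["clock"],get_obs()["position"])
E
```

```text
22.225 [0.4536612  0.24303351 0.21935041]
```

View pics/f.png

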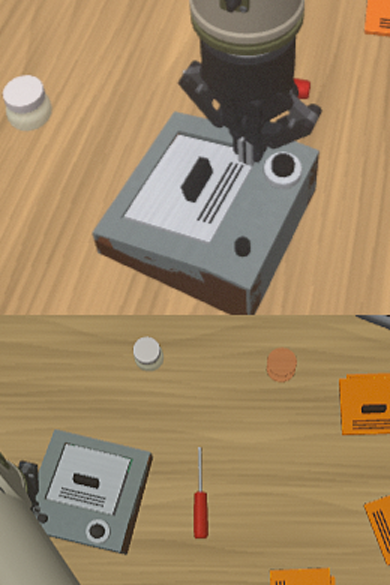

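The cover lies flush, the button is released, the screwdriver, jar and spool are where they were, and the gripper is well clear.

```bash
python3 -c "from workcell import *; print(hand_in())"
```

```text
the job is handed in; nothing more can be done
None
```

The cover is refitted and shut, the test button was pressed fully and released, and the job was handed in at about 22 s.

- **Cover:** I gripped the silver cover by its rib and entered the lip at 18° open. I slid it down-slope until it met the ledge, backed off 1 mm and swung it down in 1–2° steps before letting go. Before release the arm read 0° opening, cover origin at seat x ≈ 57.5, y ≈ 0 and z ≈ −8.0, with a 10 N press meeting solid support. The last images show it flush.
- **Button:** The force rose from about 0 to 5 N over roughly 6 mm, up to a hard stop, then fell back as I lifted away.
- **Bystanders:** The screwdriver, jar and spool look unmoved in the final top view.

**What disagreed:**
- At the button's stop I overshot. The fingertips pressed with 62 N and about 25 N sideways, because they reach roughly 5 mm past the stated tool point. That is under the 120 N wrist limit, and the 40 N limit covers only the arm and gripper body.
- The wrist camera put the console about 2 mm off my two-camera fit. I corrected for most of that, and the ledge contact agreed with the corrected position.

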